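Seat the whetstone clamp screw, back it off a quarter turn and hold

ROBOT

A 7-joint arm with a two-finger parallel gripper is mounted at the origin on the work surface. World frame = base frame: x ahead of the robot, y to its left, z up, the work surface at z = 0. Lengths are in mm, angles in rad, forces in N, time in s.
With the tool pointing down it reaches from about 400 to 925 mm from the base axis. Payload 4.1 kg.
Tool frame: the origin (TCP) lies at the very end of the fingers, on their centre line; the grasp point (between the pads) lies 19 mm behind it; z points along the fingers, x is the direction in which the jaws open and shut, and the axes are right-handed (so a half turn about z gives the same grasp; the last joint's range is limited). The gripper opens to 85 mm and grips with 20 to 120 N. Pads are 22 mm wide; open, the fingers measure 114 mm over their backs; the gripper's body (76 mm by 85 mm) begins 54 mm behind the grasp point. The pads swing forward as they close: fully open they stand 13 mm farther back than shut.
Start: joints at [1.232, 0.398, 0.045, 1.537, -0.019, 1.207, -0.051], TCP at [154.416, -631.426, 231.347] pointing down, gripper open.
Joint ranges: [-2.82, 2.82], [-0.49, 2.23], [-1.37, 1.46], [0, 2.46], [-1.36, 4.5], [0.23, 2], [-2.94, 2.94]. Speed limits (rad/s): [2.57, 2.57, 3.14, 3.14, 3.14, 3.14, 3.14].

INTERFACE

Orientations are given as a unit quaternion [w, x, y, z].
In Python, from cell import env gives the robot as it stands.
- The arm moves only by the shell command python3 -m crank 'ROWS' [FORCE]. ROWS is JSON, a list of rows, each an object with "travel": the shift along the tool's x, y, z in m, a list of three; "rot": the turn, a rotation vector about the tool's x, y, z in rad, a list of three; "jaw": the finger opening in m, from 0 to 0.0854. A call has 1 to 5 rows; each row shifts and turns the commanded pose from where the row before left it, along the tool's axes as they then stand; what a row does not reach is not made up. A row lasts 1/8 s, in which the tool goes at most 62.5 mm and 10.7 degrees, less where a joint would pass 70% of its speed; a pose out of reach is approached as far as the arm can. A call with a gripper value outside its range is refused whole. The fingers move at their own pace and stop on an object; FORCE is the grip in N (left out, the last holds). Time passes only in rows, so rows that do not move let the fingers close. It gives the time, the measured TCP pose, the force and the opening at its end, in the units of the state.
- env.read_state(): the state, without advancing time (a new reading comes with each control period).
- env.grab_frame(name): name is "side" or "top"; returns the picture (384x512x3 uint8, red, green, blue); there is no depth.
- env.camera_params(name): a dict with "fx", "fy", "cx", "cy" (pixels), "R" (3x3) and "t" (3): a world point X has camera coordinates R X + t. Camera axes: x right, y down, z forward; pixel columns grow to the right and rows downward; lengths in mm; the calibration is good to about 2 mm. A picture is of the moment at which its call begins. camera_params takes no time and is no camera call.
- env.sign_off(): hands the job in, once; it reports no verdict.
The state is a dict: "t": time; "qpos": joint angles; "joint_vel": joint speeds; "joint_efforts": joint torques, N m; "tcp_pos": TCP position; "eef_rot": TCP orientation; "ft_force": force on the tool from outside, world axes, zero at the start; "torque": the same for the moment, N m; "finger_gap": finger opening in mm.
Only numpy, scipy, OpenCV 4.12 (cv2) and the standard library are available. Lean on these libraries where they do the work, as an engineer would, in place of code of your own. Each camera call takes 0.05 s, during which the arm holds its last target.

TASK

Gently push the brittle whetstone along its holder until its end is fully home against the end stop under the steel bridge. Then turn the orange thumbscrew clockwise just until its pad seats on the stone (snug, not forced), back it off a quarter turn, and finish still gripping the thumbscrew there, holding it steady while I do up the locknut. Leave the things lying around the holder where they are.

Things in the scene. Friction and masses are not known exactly. Their poses are not given: they have to be found in the camera images.
- holder: Wooden whetstone holder fixed to the bench: board 100 mm wide (x), 300 long (y from -170 to +130), 12 thick. Origin on its underside; +y points from the open end to the end stop, whose face is at y = +115 and top 34 mm above the bench. A channel 54 mm wide runs between two rails 8 mm wide, 8 high (y = -100 to +110). The thumbscrew stands in the bridge at x = 0, y = 85.
- bridge_top (a point): Centre of the top face of the dark steel bridge over the channel, on the screw's axis, 55 mm above the bench. The bridge is 94 mm wide (holder x), 36 mm along the holder (y = 67 to 103 mm), its underside 43 mm above the bench.
- stop_face (a point): Middle of the end stop's face, which the stone's front end must meet (24.5 mm above the bench).
- stone: Loose two-tone whetstone (grey under buff), 50 mm wide (x), 180 long (y), 25 high, about 0.5 kg, in the channel, its top 37 mm above the bench. Origin at the centre of its underside; +y points to the end stop. It starts 30 to 60 mm short of the stop and slides with 2 to 9 N. Brittle: the contact forces of both fingers on it, added up, must stay below 60 N.
- stone_front (a point): Centre of the stone's end face nearest the end stop.
- stone_tail (a point): Centre of the stone's free end face (the one to push), 180 mm from stone_front, 12.5 mm above the board's top face.
- thumbscrew: Orange upright wing of the thumbscrew: 44 mm long (x), 12 thick (y), 34 high (z), 62 to 96 mm above the bench, on a steel hub of 20 mm diameter. Origin at the middle of its underside, on the screw's axis. The wing's +x end is white. Take it across its thickness from above. It does not rise or sink as it turns.
- wing_mid (a point): Point on the screw's axis at a good height to grip the wing, 84 mm above the bench (12 mm under the wing's top).
- screw_turn (a joint): Turn of the thumbscrew, rad, growing clockwise from above (tightening). It starts at -2.6 to -1.2, stops at 0, where the pad meets the stone and the wing's white end points along holder +y. Friction 0.04 N m; it stays where it is left. A quarter turn back from seated is -1.57, with the wing across the holder.
- pad_squeeze (a joint): How far, rad, the screw is wound on clockwise past its seat (screw_turn then stays at 0 and the wing turns on by this much). 0 until the turning moment passes 0.1 N m; then the rubber pad gives with 2 N m per rad, and springs back to 0 when the screw is let go. Over 0.02 the screw is seated; over 0.30 (0.7 N m) it is overtightened.
- tape_roll: Roll of cream tape lying flat, 90 mm diameter, 24 mm high; origin at the centre of its underside. Leave alone.
- jar: Glass jar with red lid, 68 mm diameter, 85 mm high; origin at the centre of its underside. Leave alone.
- oil_bottle: Amber oil bottle with black cap, 44 mm diameter, 120 mm high; origin at the centre of its underside. Leave alone.
There are look-alikes about, which are no part of the job. What is meant by the stone is not pink, and is the larger of those in its own colour.

How it is judged (in metres and radians):
On the way, in this order (a step that is already met when the one before it is completed fails the run):
1. the stone is pushed home against the end stop (within 4 mm) (y of stone_front in the frame of holder above 0.111 m and x of stone_front in the frame of holder between -0.006 and 0.006 m and z of stone_front in the frame of holder below 0.029 m and angle between the y axis of stone and the y axis of holder, either way round below 0.06 rad), for 0.2 s.
2. with the stone home, the thumbscrew is turned until seated (all of step 1 and value of joint screw_turn above -0.04 rad and value of joint pad_squeeze above 0.02 rad), for 0.1 s.
3. the thumbscrew is backed off a quarter turn (within 0.3 rad) and gripped (value of joint screw_turn between -1.87 and -1.26 rad and contact force between the fingers and thumbscrew above 3 N), for 0.2 s.
At the end, for the whole second after the job is handed in: The stone lies flat in the channel within 4 mm of the end stop, at rest; the thumbscrew has been seated and then stands a quarter turn (1.57 +/- 0.3 rad) back from the point of seating, not turning, and the fingers still grip it (more than 3 N); the bystanders are within 30 mm of where they were (all of step 1 and all of step 3 and velocity of joint screw_turn between -0.1 and 0.1 rad/s and linear speed of stone below 0.02 m/s and distance of each of tape_roll, jar, oil_bottle from where it was at the start of the episode below 0.03 m); the arm keeps its last pose, push and grip.
It fails at once if the stone is pushed or squeezed with more than 60 N (contact force between the fingers and stone above 60 N).
It fails at once if the thumbscrew is overtightened (more than 0.30 rad past seating) (value of joint pad_squeeze above 0.3 rad).
It fails at once if a thing lying around the holder is disturbed (moved over 30 mm) (distance of any of tape_roll, jar, oil_bottle from where it was at the start of the episode above 0.03 m).
It also fails if it takes over 72 s, if anything falls off the work surface, if the arm or the gripper's body presses on something with over 40 N, if the wrist force passes 120 N, or if a joint passes its speed limit or range.

## Working session

There is one attempt and no reset: what is moved stays moved. The work goes in short steps, Python scripts to look and compute and a shell command to move; the robot and the scene stay as the last step left them, time stands still between calls to the robot, and variables do not carry over. Pictures are saved under pics/ and viewed, and the job is handed in when it is done.

```bash
mkdir -p pics; ls; python3 - <<'E'
from cell import env
import cv2
s=env.read_state(); print(s)
for n in("side","top"):
    cv2.imwrite(f"pics/{n}0.png",env.grab_frame(n)[:,:,::-1]); print(n,env.camera_params(n))
E
```

```text
pics
{'t': 0.0, 'qpos': array([ 1.2319935 ,  0.39916331,  0.04499559,  1.53790172, -0.01871079,
        1.20688967, -0.05071921]), 'joint_vel': array([ 1.31789372e-03, -5.29383954e-04, -6.83787599e-04,  1.21155724e-04,
        4.02850846e-06,  1.91080249e-04, -4.66194432e-04]), 'joint_efforts': array([ 2.52781992e-04, -4.75123501e+01,  1.36462044e+00, -2.54219663e+01,
        1.15393530e-02,  9.22757346e-03, -2.06185703e-06]), 'tcp_pos': array([ 154.27580259, -630.7646624 ,  230.27155835]), 'eef_rot': array([-5.55621339e-04,  7.86648052e-01, -6.17400924e-01, -7.95727374e-04]), 'ft_force': array([ 0.19071152, -0.68473478, -0.40947041]), 'torque': array([-0.0037082 ,  0.00272202,  0.03645542]), 'finger_gap': 85.5450612963564}
side {'fx': 428.9243886224585, 'fy': 428.9243886224585, 'cx': 251.90259004024105, 'cy': 200.80523461020448, 'R': array([[-0.96971821, -0.2435083 , -0.01871605],
       [-0.17398225,  0.74255832, -0.64679001],
       [ 0.1713965 , -0.62394779, -0.76243845]]), 't': array([ 533.60361415,  138.27441831, 1252.87092307])}
top {'fx': 374.0063156311683, 'fy': 374.0063156311683, 'cx': 253.87844296841774, 'cy': 192.84482751067785, 'R': array([[-0.03128591, -0.99950959, -0.00133331],
       [-0.99618347,  0.03129049, -0.08148251],
       [ 0.08148427, -0.00122103, -0.99667388]]), 't': array([ 14.04865299, 540.90302522, 980.33041121])}
```

View pics/side0.png

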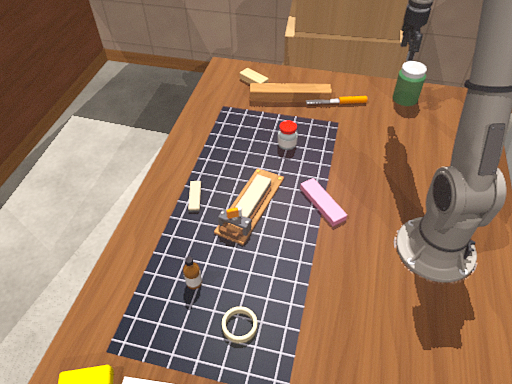

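View pics/top0.png

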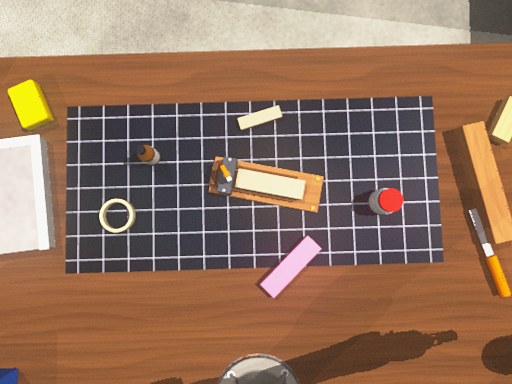

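The top picture shows the holder at about (265,184) with the bridge and orange wing at (225,173). There are four candidates for the stone:
- Buff bar in the holder at (270,183).
- Smaller buff bar at (260,117).
- Buff piece at (503,120), off the mat.
- Pink bar at (291,267).

The one in the holder fits: it isn't pink, it's the largest buff one, and it sits in the channel. I'll confirm this in an enlarged crop.

```bash
python3 - <<'E'
import cv2
a=cv2.imread("pics/top0.png")[140:225,195:335]
cv2.imwrite("pics/topcrop0.png",cv2.resize(a,None,fx=5.6,fy=5.6,interpolation=cv2.INTER_CUBIC))
a=cv2.imread("pics/side0.png")[160:250,200:300]
cv2.imwrite("pics/sidecrop0.png",cv2.resize(a,None,fx=6,fy=6,interpolation=cv2.INTER_CUBIC))
E
```

```text
(no output)
```

View pics/topcrop0.png

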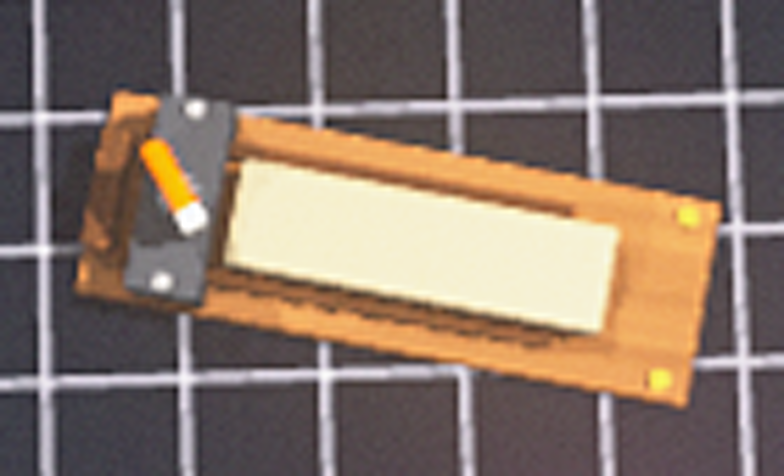

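View pics/sidecrop0.png

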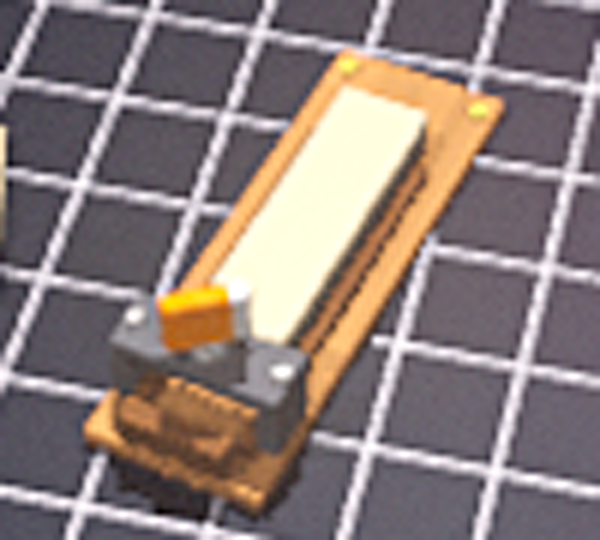

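The enlarged crops confirm it: the bar in the channel is buff over grey. Its free end is on the right in the top crop (610,280), and its front edge is just short of the bridge. The bridge bolts are at (197,107) and (160,281), and the wing's white end is at (190,218). Next I'll fit the poses.

```bash
cat > h.py <<'E'
import numpy as np
from cell import env
C={n:env.camera_params(n) for n in("side","top")}
def bp(n,u,v,z):
    c=C[n];R=np.array(c["R"]);t=np.array(c["t"])
    d=R.T@np.array([(u-c["cx"])/c["fx"],(v-c["cy"])/c["fy"],1]);o=-R.T@t
    return o+d*(z-o[2])/d[2]
def proj(n,X):
    c=C[n];p=np.array(X)@np.array(c["R"]).T+np.array(c["t"])
    return np.stack([p[...,0]/p[...,2]*c["fx"]+c["cx"],p[...,1]/p[...,2]*c["fy"]+c["cy"]],-1)
E
python3 - <<'E'
from h import *
from scipy.optimize import least_squares
T=lambda x,y:((x+.5)/5.6-.5+195,(y+.5)/5.6-.5+140)
S=lambda x,y:((x+.5)/6-.5+200,(y+.5)/6-.5+160)
obs=[("top",T(115,92),(50,130,12)),("top",T(78,293),(-50,130,12)),("top",T(688,406),(-50,-170,12)),("top",T(720,204),(50,-170,12)),
("side",S(343,52),(50,-170,12)),("side",S(503,100),(-50,-170,12)),("side",S(265,510),(-50,130,0)),("side",S(86,435),(50,130,12))]
# decide x sign: +x holder = y rotated -90 
def f(p,sg=1):
    c,s=np.cos(p[2]),np.sin(p[2]);r=[]
    for n,uv,X in obs:
        w=[p[0]+c*X[0]-s*X[1],p[1]+s*X[0]+c*X[1],X[2]]
        r+=list(proj(n,w)-uv)
    return r
o=least_squares(f,[580,0,0]);print(o.x,np.round(o.fun,1))
p=o.x;c,s=np.cos(p[2]),np.sin(p[2])
def loc(P): d=P[:2]-p[:2];return np.round([c*d[0]+s*d[1],-s*d[0]+c*d[1]],1)
for q in [(242,157),(225,265),(603,333),(618,228)]: P=bp("top",*T(*q),37);print("stone",P.round(1),loc(P))
for q in [(347,86),(428,113)]: P=bp("side",*S(*q),37);print("stone side",P.round(1),loc(P))
for q in [(197,107),(160,281)]: P=bp("top",*T(*q),57);print("bolt",P.round(1),loc(P))
for q in [(135,316),(281,372)]: P=bp("side",*S(*q),57);print("bolt side",P.round(1),loc(P))
for q in [(152,145),(190,220)]: P=bp("top",*T(*q),96);print("wing",P.round(1),loc(P))
w=lambda X:np.array([p[0]+c*X[0]-s*X[1],p[1]+s*X[0]+c*X[1],X[2]])
print("screw",w((0,85,84)),"proj top",proj("top",w((0,85,96))))
for nm,pix,z in [("bottle cap",(146,152),120),("tape",(117,216),24),("jar",(391,201),85)]:
    P=bp("top",*pix,z);print(nm,P.round(0),loc(P))
P=env.read_state();print(P["tcp_pos"],P["eef_rot"])
E
```

```text
[ 5.68611838e+02 -1.69117502e+01 -2.09912836e-01] [-0.   0.5 -0.3  0.6  0.1  0.1  0.4 -0.1 -0.1 -1.   0.1  0.  -0.6  1.
 -0.5 -0.6]
stone [608.3  37.7  37. ] [27.5 61.7]
stone [557.2  47.1  37. ] [-24.5  60.2]
stone [ 519.4 -129.9   37. ] [ -24.6 -120.7]
stone [ 568.9 -139.    37. ] [  25.7 -119.4]
stone side [ 566.1 -140.3   37. ] [  23.3 -121.2]
stone side [ 518.6 -130.5   37. ] [ -25.3 -121.6]
bolt [629.4  57.1  57. ] [44.1 85.1]
bolt [548.7  76.4  57. ] [-38.9  87.1]
bolt side [626.9  56.4  57. ] [41.7 83.8]
bolt side [547.2  73.7  57. ] [-39.8  84.1]
wing [606.1  75.3  96. ] [17.4 98. ]
wing [571.9  59.2  96. ] [-12.6  75.1]
screw [586.32368325  66.22242171  84.        ] proj top [225.55234901 173.21550849]
bottle cap [641. 257. 120.] [ 14.  283.2]
tape [491. 363.  24.] [-155.6  355.6]
jar [ 505. -346.   85.] [   5.9 -334.8]
[ 154.26505227 -630.85944807  230.40849471] [-4.76447190e-04  7.86636277e-01 -6.17416119e-01 -6.90917782e-04]
```

The pose checks out:
- **Holder:** origin (568.6, -16.9), yaw -0.21, residuals of 1 px or less.
- **Stone:** 50 x 180 mm. Its tail is at holder y ≈ -120.5, so it has about 55 mm to go.
- **Bolts:** at y ≈ 85, where they should be.
- **Wing:** white end at about 217° in holder axes, so screw_turn ≈ -2.2, which is inside the stated range.

Next I turn the tool in line with the holder and close the jaws.

```bash
python3 -m crank '[{"travel":[0,0,0],"rot":[0,0,-0.18],"jaw":0},{"travel":[0,0,0],"rot":[0,0,-0.18],"jaw":0},{"travel":[0,0,0],"rot":[0,0,-0.18],"jaw":0},{"travel":[0,0,0],"rot":[0,0,-0.18],"jaw":0},{"travel":[0,0,0],"rot":[0,0,-0.18],"jaw":0}]' 30; python3 -m crank '[{"travel":[0,0,0],"rot":[0,0,-0.18],"jaw":0},{"travel":[0,0,0],"rot":[0,0,-0.041],"jaw":0},{"travel":[0,0,0],"rot":[0,0,0],"jaw":0}]'
cat >> h.py <<'E'
from scipy.spatial.transform import Rotation as Ro
HP=np.array([568.6,-16.9]);HY=-0.2099
def st():
    s=env.read_state();q=s["eef_rot"];r=Ro.from_quat([q[1],q[2],q[3],q[0]]).as_matrix()
    return s,s["tcp_pos"],r
def hw(x,y,z): c,si=np.cos(HY),np.sin(HY);return np.array([HP[0]+c*x-si*y,HP[1]+si*x+c*y,z])
def loc(P): c,s=np.cos(HY),np.sin(HY);d=P[:2]-HP;return np.array([c*d[0]+s*d[1],-s*d[0]+c*d[1],P[2]])
def rep(tgt=None):
    s,p,r=st()
    print("t",round(s["t"],2),"holder",loc(p).round(1),"yawx-holder",round(np.degrees(np.arctan2(r[1,0],r[0,0])-HY),2),"zaxis",r[:,2].round(3),"F",s["ft_force"].round(1),"T",s["torque"].round(2),"gap",round(s["finger_gap"],1),"q7",s["qpos"][6].round(2))
    if tgt is not None: print("need tool mm",(r.T@(tgt-p)).round(1))
E
python3 -c "
from h import *
rep(hw(0,-160,150))"
```

```text
t: 0.72
tcp_pos: [154.3, -631.0, 230.7]
eef_rot: [-0.0, 0.978, -0.211, -0.0]
ft_force: [0.2, -0.1, 0.3]
finger_gap: -0.0
t: 1.1
tcp_pos: [154.2, -631.1, 230.8]
eef_rot: [-0.0, 0.994, -0.105, -0.0]
ft_force: [-0.3, 0.0, 0.1]
finger_gap: 0.2
t 1.1 holder [-277.3 -687.1  230.8] yawx-holder -0.04 zaxis [-0.     0.001 -1.   ] F [-0.3  0.   0.1] T [ 0.01 -0.03  0.  ] gap 0.2 q7 1.0
need tool mm [ 277.  -527.2   81.1]
```

```bash
python3 -m crank '[{"travel":[0.025,-0.048,0],"rot":[0,0,0],"jaw":0},{"travel":[0.025,-0.048,0],"rot":[0,0,0],"jaw":0},{"travel":[0.025,-0.048,0],"rot":[0,0,0],"jaw":0},{"travel":[0.025,-0.048,0],"rot":[0,0,0],"jaw":0},{"travel":[0.025,-0.048,0],"rot":[0,0,0],"jaw":0}]'; python3 -m crank '[{"travel":[0.025,-0.048,0],"rot":[0,0,0],"jaw":0},{"travel":[0.025,-0.048,0],"rot":[0,0,0],"jaw":0},{"travel":[0.025,-0.048,0],"rot":[0,0,0],"jaw":0},{"travel":[0.025,-0.048,0],"rot":[0,0,0],"jaw":0},{"travel":[0,0,0],"rot":[0,0,0],"jaw":0}]'
python3 -c "
from h import *
rep(hw(0,-160,60))"
```

```text
t: 1.72
tcp_pos: [327.6, -421.2, 231.3]
eef_rot: [0.0, 0.994, -0.105, 0.0]
ft_force: [0.5, -0.6, -0.0]
finger_gap: 0.2
t: 2.35
tcp_pos: [467.6, -250.6, 231.6]
eef_rot: [-0.001, 0.995, -0.1, 0.001]
ft_force: [-0.4, -0.7, -0.0]
finger_gap: -0.2
t 2.35 holder [ -50.  -249.6  231.6] yawx-holder 0.5 zaxis [ 0.002  0.002 -1.   ] F [-0.4 -0.7 -0. ] T [-0.05  0.03  0.04] gap -0.2 q7 0.12
need tool mm [ 50.6 -88.8 171.9]
```

```bash
python3 -m crank '[{"travel":[0.025,-0.044,0],"rot":[0,0,0],"jaw":0},{"travel":[0.025,-0.044,0],"rot":[0,0,0.009],"jaw":0},{"travel":[0,0,0.05],"rot":[0,0,0],"jaw":0},{"travel":[0,0,0.05],"rot":[0,0,0],"jaw":0},{"travel":[0,0,0.04],"rot":[0,0,0],"jaw":0}]'; python3 -m crank '[{"travel":[0,0,0.03],"rot":[0,0,0],"jaw":0},{"travel":[0,0,0],"rot":[0,0,0],"jaw":0},{"travel":[0,0,0],"rot":[0,0,0],"jaw":0}]'
python3 -c "
from h import *
rep(hw(0,-160,20))
import cv2
cv2.imwrite('pics/top1.png',cv2.resize(env.grab_frame('top')[130:235,185:345,::-1],None,fx=5,fy=5,interpolation=2))
cv2.imwrite('pics/side1.png',cv2.resize(env.grab_frame('side')[130:250,190:330,::-1],None,fx=5,fy=5,interpolation=2))"
```

```text
t: 2.98
tcp_pos: [530.4, -181.2, 89.1]
eef_rot: [0.0, 0.994, -0.11, -0.001]
ft_force: [0.2, -0.3, 0.4]
finger_gap: -0.1
t: 3.35
tcp_pos: [532.5, -180.9, 62.4]
eef_rot: [0.0, 0.994, -0.11, 0.001]
ft_force: [1.3, 0.2, 0.5]
finger_gap: 0.1
t 3.35 holder [  -1.2 -168.    62.4] yawx-holder -0.57 zaxis [ 0.002 -0.001 -1.   ] F [1.3 0.2 0.5] T [ 0.04 -0.04  0.01] gap 0.1 q7 -0.2
need tool mm [ 1.  -8.  42.4]
```

View pics/side1.png

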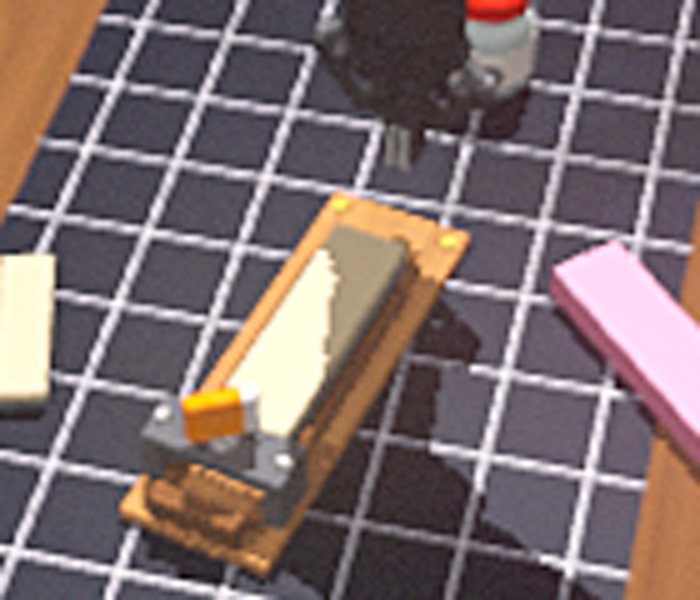

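The closed fingers' tips are at crop (398,165), about 47 mm behind the stone's tail (375,240) and on its axis. They are clear of the jar. I'll lower them to about 8 mm over the board.

```bash
python3 -c "
from h import *
print(proj('side',hw(-1.2,-168,62.4)))"; python3 -m crank '[{"travel":[0.001,0,0.022],"rot":[0,0,-0.009],"jaw":0},{"travel":[0,0,0.02],"rot":[0,0,0],"jaw":0},{"travel":[0,-0.01,0],"rot":[0,0,0],"jaw":0},{"travel":[0,-0.01,0],"rot":[0,0,0],"jaw":0},{"travel":[0,0,0],"rot":[0,0,0],"jaw":0}]'
python3 -c "
from h import *
rep(hw(0,-131.5,20))"
```

```text
[270.2233879  161.52006546]
t: 4.08
tcp_pos: [538.1, -159.0, 20.2]
eef_rot: [-0.0, 0.995, -0.103, 0.001]
ft_force: [-0.3, -0.5, 0.3]
finger_gap: -0.0
t 4.08 holder [  -0.2 -145.4   20.2] yawx-holder 0.15 zaxis [ 0.002  0.    -1.   ] F [-0.3 -0.5  0.3] T [ 0.01 -0.04  0.04] gap -0.0 q7 -0.26
need tool mm [  0.3 -13.9   0.2]
```

```bash
python3 -m crank '[{"travel":[0,-0.004,0],"rot":[0,0,0],"jaw":0},{"travel":[0,-0.004,0],"rot":[0,0,0],"jaw":0},{"travel":[0,-0.003,0],"rot":[0,0,0],"jaw":0},{"travel":[0,-0.003,0],"rot":[0,0,0],"jaw":0},{"travel":[0,-0.003,0],"rot":[0,0,0],"jaw":0}]';python3 -c "
from h import *
rep(hw(0,-76,20))"
python3 -m crank '[{"travel":[0,-0.004,0],"rot":[0,0,0],"jaw":0},{"travel":[0,-0.004,0],"rot":[0,0,0],"jaw":0},{"travel":[0,-0.004,0],"rot":[0,0,0],"jaw":0},{"travel":[0,-0.004,0],"rot":[0,0,0],"jaw":0},{"travel":[0,-0.004,0],"rot":[0,0,0],"jaw":0}]'
python3 -c "
from h import *
rep(hw(0,-76,20))"
```

```text
t: 4.7
tcp_pos: [540.2, -145.2, 19.3]
eef_rot: [0.001, 0.994, -0.105, -0.0]
ft_force: [-0.9, -4.0, 0.4]
finger_gap: -0.3
t 4.7 holder [  -1.1 -131.4   19.3] yawx-holder -0.02 zaxis [-0.001 -0.002 -1.   ] F [-0.9 -4.   0.4] T [-0.74  0.12 -0.03] gap -0.3 q7 -0.29
need tool mm [  1.  -55.4  -0.8]
t: 5.32
tcp_pos: [544.6, -124.4, 19.3]
eef_rot: [0.0, 0.995, -0.105, -0.0]
ft_force: [-1.5, -4.0, 1.1]
finger_gap: -0.2
t 5.33 holder [  -1.1 -110.1   19.3] yawx-holder 0.0 zaxis [-0. -0. -1.] F [-1.5 -4.   1.1] T [-0.64  0.14  0.04] gap -0.2 q7 -0.33
need tool mm [  1.1 -34.1  -0.7]
```

Contact came where I predicted, and the stone slides with about 4 N.

```bash
python3 -m crank '[{"travel":[0,-0.004,0],"rot":[0,0,0],"jaw":0},{"travel":[0,-0.004,0],"rot":[0,0,0],"jaw":0},{"travel":[0,-0.004,0],"rot":[0,0,0],"jaw":0},{"travel":[0,-0.004,0],"rot":[0,0,0],"jaw":0},{"travel":[0,-0.004,0],"rot":[0,0,0],"jaw":0}]';python3 -c "
from h import *
rep(hw(0,-76,20))"
python3 -m crank '[{"travel":[0,-0.003,0],"rot":[0,0,0],"jaw":0},{"travel":[0,-0.002,0],"rot":[0,0,0],"jaw":0},{"travel":[0,-0.002,0],"rot":[0,0,0],"jaw":0}]'
python3 -c "
from h import *
rep(hw(0,-76,20))"
```

```text
t: 5.95
tcp_pos: [548.8, -104.8, 19.3]
eef_rot: [0.0, 0.994, -0.105, -0.0]
ft_force: [-1.1, -2.3, 1.4]
finger_gap: -0.2
t 5.95 holder [ -1.1 -90.1  19.3] yawx-holder -0.0 zaxis [-0. -0. -1.] F [-1.1 -2.3  1.4] T [-0.66  0.08 -0.03] gap -0.2 q7 -0.37
need tool mm [  1.1 -14.1  -0.7]
t: 6.32
tcp_pos: [550.2, -98.2, 19.3]
eef_rot: [0.0, 0.994, -0.105, -0.0]
ft_force: [-0.3, -2.8, 0.4]
finger_gap: -0.0
t 6.33 holder [ -1.  -83.4  19.3] yawx-holder -0.01 zaxis [-0. -0. -1.] F [-0.3 -2.8  0.4] T [-0.69  0.08  0.02] gap -0.0 q7 -0.38
need tool mm [ 1.  -7.4 -0.7]
```

```bash
python3 -m crank '[{"travel":[0,-0.001,0],"rot":[0,0,0],"jaw":0},{"travel":[0,-0.001,0],"rot":[0,0,0],"jaw":0},{"travel":[0,-0.001,0],"rot":[0,0,0],"jaw":0},{"travel":[0,-0.001,0],"rot":[0,0,0],"jaw":0}]'
python3 -m crank '[{"travel":[0,-0.001,0],"rot":[0,0,0],"jaw":0},{"travel":[0,-0.001,0],"rot":[0,0,0],"jaw":0}]'
python3 -c "
from h import *
rep(hw(0,-76,20))"
```

```text
t: 6.82
tcp_pos: [551.0, -94.3, 19.3]
eef_rot: [0.0, 0.994, -0.105, -0.0]
ft_force: [-0.7, -3.4, 1.1]
finger_gap: 0.1
t: 7.08
tcp_pos: [551.5, -92.3, 19.3]
eef_rot: [0.0, 0.994, -0.105, 0.0]
ft_force: [-1.5, -2.9, 0.1]
finger_gap: 0.1
t 7.08 holder [ -1.  -77.3  19.3] yawx-holder -0.0 zaxis [ 0. -0. -1.] F [-1.5 -2.9  0.1] T [-0.65  0.13 -0.  ] gap 0.1 q7 -0.39
need tool mm [ 1.  -1.3 -0.7]
```

```bash
for i in 1; do python3 -m crank '[{"travel":[0,-0.001,0],"rot":[0,0,0],"jaw":0}]'; python3 -m crank '[{"travel":[0,-0.001,0],"rot":[0,0,0],"jaw":0}]';python3 -c "
from h import *
rep()"; done
```

```text
t: 7.2
tcp_pos: [551.5, -92.1, 19.3]
eef_rot: [0.001, 0.994, -0.105, -0.0]
ft_force: [-1.0, -5.9, 1.4]
finger_gap: 0.0
t: 7.32
tcp_pos: [551.5, -92.1, 19.3]
eef_rot: [0.001, 0.994, -0.105, -0.0]
ft_force: [-1.4, -7.7, 1.3]
finger_gap: -0.3
t 7.33 holder [ -1.  -77.1  19.3] yawx-holder -0.04 zaxis [-0.001 -0.002 -1.   ] F [-1.4 -7.7  1.3] T [-1.5   0.33  0.04] gap -0.3 q7 -0.39
```

```bash
python3 -m crank '[{"travel":[0,-0.001,0],"rot":[0,0,0],"jaw":0}]';python3 -c "
from h import *
rep()"
```

```text
t: 7.45
tcp_pos: [551.5, -92.1, 19.3]
eef_rot: [0.002, 0.994, -0.105, -0.0]
ft_force: [-2.2, -8.7, 1.5]
finger_gap: -0.1
t 7.45 holder [ -1.1 -77.1  19.3] yawx-holder -0.07 zaxis [-0.001 -0.003 -1.   ] F [-2.2 -8.7  1.5] T [-1.81  0.36  0.06] gap -0.1 q7 -0.4
```

```bash
python3 -m crank '[{"travel":[0,-0.002,0],"rot":[0,0,0],"jaw":0},{"travel":[0,0,0],"rot":[0,0,0],"jaw":0},{"travel":[0,0,0],"rot":[0,0,0],"jaw":0}]';python3 -c "
from h import *
rep()
import cv2
cv2.imwrite('pics/side2.png',cv2.resize(env.grab_frame('side')[150:250,190:310,::-1],None,fx=6,fy=6,interpolation=2))"
```

```text
t: 7.82
tcp_pos: [551.5, -92.0, 19.3]
eef_rot: [0.003, 0.994, -0.106, -0.001]
ft_force: [-1.9, -11.2, 2.4]
finger_gap: 0.1
t 7.83 holder [ -1.1 -77.   19.3] yawx-holder -0.15 zaxis [-0.002 -0.005 -1.   ] F [ -1.9 -11.2   2.4] T [-2.18  0.47 -0.04] gap 0.1 q7 -0.4
```

View pics/side2.png

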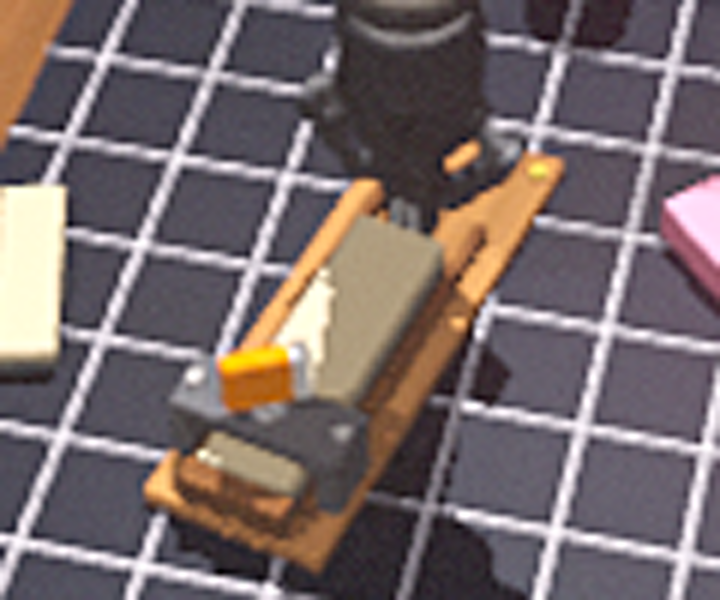

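The stone's end shows under the bridge, up against the stop (crop 205–305, 435–500). The force rose with no further motion, so it is home. Now I retract straight back and lift.

```bash
python3 -m crank '[{"travel":[0,0.008,0],"rot":[0,0,0],"jaw":0},{"travel":[0,0.02,0],"rot":[0,0,0],"jaw":0},{"travel":[0,0,-0.05],"rot":[0,0,0],"jaw":0},{"travel":[0,0,-0.05],"rot":[0,0,0],"jaw":0},{"travel":[0,0,-0.05],"rot":[0,0,0],"jaw":0.085}]'
python3 -m crank '[{"travel":[0,-0.04,0],"rot":[0,0,-0.18],"jaw":0.085},{"travel":[0,0,0],"rot":[0,0,-0.18],"jaw":0.085},{"travel":[0,0,0],"rot":[0,0,-0.18],"jaw":0.085},{"travel":[0,0,0],"rot":[0,0,-0.18],"jaw":0.085},{"travel":[0,0,0],"rot":[0,0,-0.18],"jaw":0.085}]'
python3 -c "
from h import *
rep(hw(0,85,150))
import cv2
T=env.grab_frame('top')[:,:,::-1];cv2.imwrite('pics/top3.png',cv2.resize(T[140:225,195:335],None,fx=5.6,fy=5.6,interpolation=2))"
```

```text
t: 8.5
tcp_pos: [546.5, -114.9, 170.7]
eef_rot: [-0.0, 0.995, -0.105, 0.0]
ft_force: [0.3, 0.3, -0.9]
finger_gap: 16.8
t: 9.12
tcp_pos: [554.9, -75.7, 169.2]
eef_rot: [-0.0, 0.94, 0.341, 0.0]
ft_force: [-0.5, 0.0, 0.3]
finger_gap: 85.0
t 9.12 holder [ -1.2 -60.4 169.2] yawx-holder 51.92 zaxis [ 0.     0.001 -1.   ] F [-0.5  0.   0.3] T [-0.06 -0.   -0.02] gap 85.0 q7 0.53
need tool mm [115.1 -88.7  19.3]
```

View pics/top3.png

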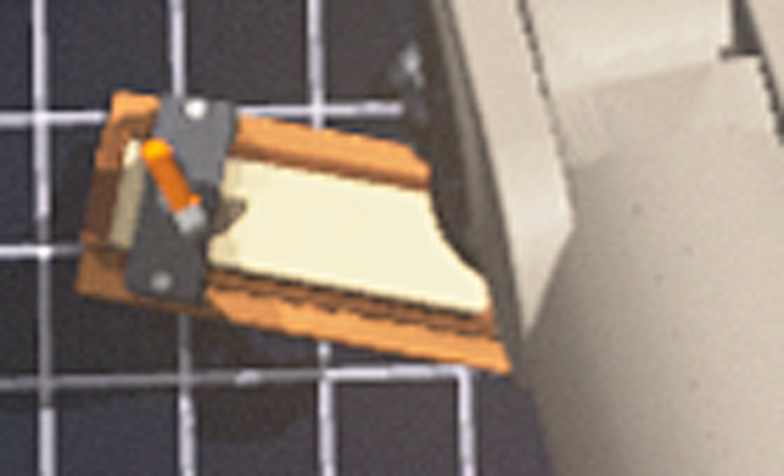

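The stone's front end shows beyond the bridge at (130,195), against the stop. The wing hasn't moved: ends at (152,143) and (192,222), pointing about 217°. Next I turn the tool to 127° and go over the screw.

```bash
python3 -m crank '[{"travel":[0,0,0],"rot":[0,0,-0.18],"jaw":0.085},{"travel":[0,0,0],"rot":[0,0,-0.18],"jaw":0.085},{"travel":[0,0,0],"rot":[0,0,-0.18],"jaw":0.085},{"travel":[0,0,0],"rot":[0,0,-0.18],"jaw":0.085},{"travel":[0,0,0],"rot":[0,0,-0.18],"jaw":0.085}]'
python3 -m crank '[{"travel":[0,0,0],"rot":[0,0,-0.18],"jaw":0.085},{"travel":[0,0,0],"rot":[0,0,-0.18],"jaw":0.085},{"travel":[0,0,0],"rot":[0,0,-0.057],"jaw":0.085},{"travel":[0,0,0],"rot":[0,0,0],"jaw":0.085}]'
python3 -c "
from h import *
rep(hw(1,85,150))"
```

```text
t: 9.8
tcp_pos: [554.9, -75.8, 169.2]
eef_rot: [-0.0, 0.699, 0.715, 0.0]
ft_force: [0.4, -1.7, 0.4]
finger_gap: 85.3
t: 10.3
tcp_pos: [554.9, -75.9, 169.1]
eef_rot: [-0.0, 0.538, 0.843, 0.0]
ft_force: [0.5, -0.1, -0.8]
finger_gap: 85.1
t 10.3 holder [ -1.1 -60.5 169.1] yawx-holder 126.87 zaxis [-0.     0.001 -1.   ] F [ 0.5 -0.1 -0.8] T [-0.01 -0.02  0.03] gap 85.1 q7 1.72
need tool mm [115.1  89.   19.2]
```

```bash
python3 -m crank '[{"travel":[0.029,0.0222,0],"rot":[0,0,0],"jaw":0.085},{"travel":[0.029,0.0222,0],"rot":[0,0,0],"jaw":0.085},{"travel":[0.029,0.0222,0],"rot":[0,0,0],"jaw":0.085},{"travel":[0.028,0.0224,0],"rot":[0,0,0],"jaw":0.085},{"travel":[0,0,0],"rot":[0,0,0],"jaw":0.085}]'
python3 -m crank '[{"travel":[0,0,0],"rot":[0,0,0],"jaw":0.085}]'
python3 -c "
from h import *
rep(hw(1,85,65))
import cv2
T=env.grab_frame('top')[:,:,::-1];cv2.imwrite('pics/top4.png',cv2.resize(T[140:225,195:335],None,fx=5.6,fy=5.6,interpolation=2))
T=env.grab_frame('side')[:,:,::-1];cv2.imwrite('pics/side4.png',cv2.resize(T[150:250,190:310],None,fx=6,fy=6,interpolation=2))"
```

```text
t: 10.92
tcp_pos: [587.0, 70.4, 169.8]
eef_rot: [-0.0, 0.536, 0.844, 0.001]
ft_force: [-0.0, -0.0, -0.6]
finger_gap: 84.8
t: 11.05
tcp_pos: [587.0, 65.2, 169.0]
eef_rot: [0.0, 0.538, 0.843, -0.001]
ft_force: [-0.1, -0.4, -0.6]
finger_gap: 84.9
t 11.05 holder [  0.9  84.2 169. ] yawx-holder 126.93 zaxis [-0.    -0.001 -1.   ] F [-0.1 -0.4 -0.6] T [-0.   -0.03 -0.03] gap 84.9 q7 1.45
need tool mm [  0.7   0.7 104. ]
```

View pics/side4.png

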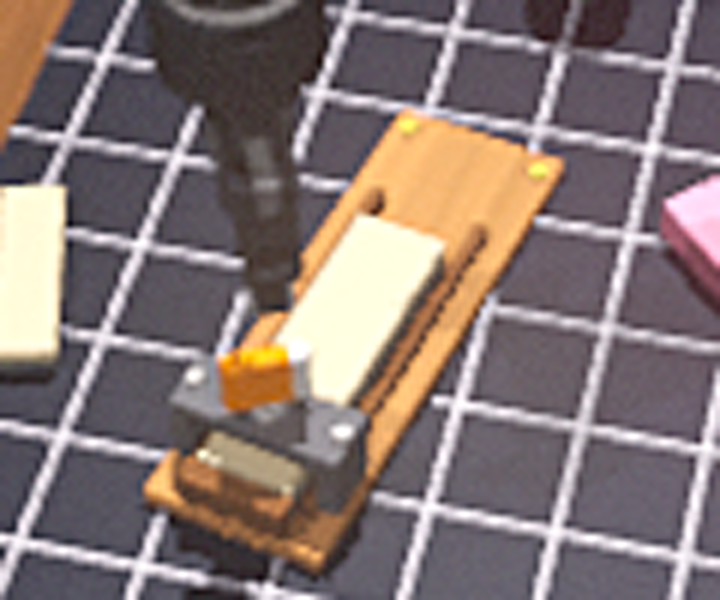

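The jaws straddle the wing on its axis and the stone is still home. Now I descend with the jaws half open.

```bash
python3 -m crank '[{"travel":[0,0,0.03],"rot":[0,0,0],"jaw":0.05},{"travel":[0.0005,0.0005,0.03],"rot":[0,0,0],"jaw":0.05},{"travel":[0,0,0.02],"rot":[0,0,0],"jaw":0.05},{"travel":[0,0,0.012],"rot":[0,0,0],"jaw":0.05},{"travel":[0,0,0.01],"rot":[0,0,0],"jaw":0.05}]'
python3 -m crank '[{"travel":[0,0,0],"rot":[0,0,0],"jaw":0.05},{"travel":[0,0,0],"rot":[0,0,0],"jaw":0.05}]'
python3 -c "
from h import *
rep(hw(1,85,66))"
```

```text
t: 11.78
tcp_pos: [587.8, 66.6, 67.1]
eef_rot: [0.0, 0.538, 0.843, 0.0]
ft_force: [0.4, 1.3, 0.8]
finger_gap: 50.1
t: 12.02
tcp_pos: [587.9, 67.1, 68.0]
eef_rot: [0.001, 0.537, 0.843, 0.0]
ft_force: [0.3, 0.8, 0.5]
finger_gap: 50.0
t 12.03 holder [ 1.4 86.1 68. ] yawx-holder 127.02 zaxis [ 0.001  0.    -1.   ] F [0.3 0.8 0.5] T [ 0.02 -0.    0.02] gap 50.0 q7 1.36
need tool mm [-0.7 -1.   2. ]
```

```bash
python3 -m crank '[{"travel":[-0.0007,-0.001,0.001],"rot":[0,0,0],"jaw":0.03},{"travel":[0,0,0],"rot":[0,0,0],"jaw":0.02},{"travel":[0,0,0],"rot":[0,0,0],"jaw":0},{"travel":[0,0,0],"rot":[0,0,0],"jaw":0},{"travel":[0,0,0],"rot":[0,0,0],"jaw":0}]' 40
python3 -m crank '[{"travel":[0,0,0],"rot":[0,0,0],"jaw":0},{"travel":[0,0,0],"rot":[0,0,0],"jaw":0}]'
python3 -c "
from h import *
rep(hw(1,85,66))
import cv2
T=env.grab_frame('side')[:,:,::-1];cv2.imwrite('pics/side5.png',cv2.resize(T[150:250,190:310],None,fx=6,fy=6,interpolation=2))"
```

```text
t: 12.65
tcp_pos: [587.0, 64.9, 66.6]
eef_rot: [0.001, 0.538, 0.843, -0.001]
ft_force: [-0.5, -2.9, 5.0]
finger_gap: 11.1
t: 12.9
tcp_pos: [587.0, 64.9, 66.6]
eef_rot: [0.001, 0.538, 0.843, -0.001]
ft_force: [-1.3, -4.6, 5.0]
finger_gap: 11.0
t 12.9 holder [ 1.  83.8 66.6] yawx-holder 127.0 zaxis [ 0.    -0.001 -1.   ] F [-1.3 -4.6  5. ] T [-0.73  0.21  0.03] gap 11.0 q7 1.36
need tool mm [0.9 0.7 0.6]
```

View pics/side5.png

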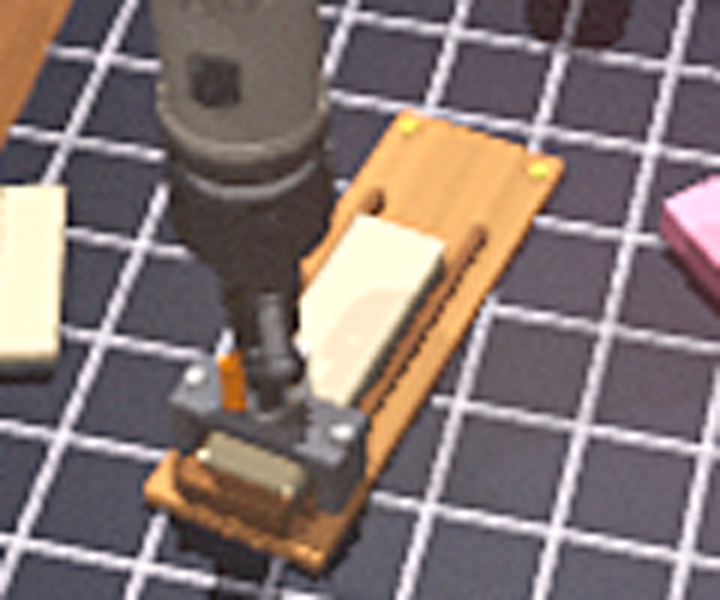

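The fingers grip the wing (gap 11). I start turning clockwise; seating should come near tool-holder yaw 0°, which is 127° on.

```bash
python3 -m crank '[{"travel":[0,0,0],"rot":[0,0,0.12],"jaw":0},{"travel":[0,0,0],"rot":[0,0,0.12],"jaw":0},{"travel":[0,0,0],"rot":[0,0,0.12],"jaw":0},{"travel":[0,0,0],"rot":[0,0,0.12],"jaw":0},{"travel":[0,0,0],"rot":[0,0,0.12],"jaw":0}]'
python3 -c "
from h import *
rep(hw(1,85,66))"
python3 -m crank '[{"travel":[0,0,0],"rot":[0,0,0.12],"jaw":0},{"travel":[0,0,0],"rot":[0,0,0.12],"jaw":0},{"travel":[0,0,0],"rot":[0,0,0.12],"jaw":0},{"travel":[0,0,0],"rot":[0,0,0.12],"jaw":0},{"travel":[0,0,0],"rot":[0,0,0.12],"jaw":0}]'
python3 -c "
from h import *
rep(hw(1,85,66))"
```

```text
t: 13.58
tcp_pos: [587.0, 65.1, 66.6]
eef_rot: [0.001, 0.764, 0.645, -0.0]
ft_force: [-1.5, -2.8, 4.4]
finger_gap: 11.1
t 13.57 holder [ 0.9 84.1 66.6] yawx-holder 92.4 zaxis [ 0.001 -0.001 -1.   ] F [-1.5 -2.8  4.4] T [-0.7   0.2   0.01] gap 11.1 q7 0.83
need tool mm [0.9 0.1 0.6]
t: 14.2
tcp_pos: [587.2, 65.4, 66.6]
eef_rot: [0.0, 0.92, 0.391, 0.0]
ft_force: [-1.0, -3.0, 3.6]
finger_gap: 11.4
t 14.2 holder [ 1.  84.3 66.6] yawx-holder 58.04 zaxis [ 0.001 -0.001 -1.   ] F [-1.  -3.   3.6] T [-0.59  0.1   0.01] gap 11.4 q7 0.31
need tool mm [ 0.6 -0.4  0.6]
```

```bash
python3 -m crank '[{"travel":[0,0,0],"rot":[0,0,0.12],"jaw":0},{"travel":[0,0,0],"rot":[0,0,0.12],"jaw":0},{"travel":[0,0,0],"rot":[0,0,0.12],"jaw":0},{"travel":[0,0,0],"rot":[0,0,0.12],"jaw":0},{"travel":[0,0,0],"rot":[0,0,0.08],"jaw":0}]'
python3 -c "
from h import *
rep()"
python3 -m crank '[{"travel":[0,0,0],"rot":[0,0,0.05],"jaw":0},{"travel":[0,0,0],"rot":[0,0,0.05],"jaw":0},{"travel":[0,0,0],"rot":[0,0,0],"jaw":0}]'
python3 -c "
from h import *
rep()
import cv2
T=env.grab_frame('side')[:,:,::-1];cv2.imwrite('pics/side6.png',cv2.resize(T[150:250,190:310],None,fx=6,fy=6,interpolation=2))"
```

```text
t: 14.82
tcp_pos: [587.4, 65.5, 66.6]
eef_rot: [0.0, 0.993, 0.122, 0.001]
ft_force: [0.6, -2.5, 3.3]
finger_gap: 11.6
t 14.82 holder [ 1.2 84.5 66.6] yawx-holder 26.02 zaxis [ 0.002 -0.    -1.   ] F [ 0.6 -2.5  3.3] T [-0.57 -0.05  0.01] gap 11.6 q7 -0.18
t: 15.2
tcp_pos: [587.4, 65.5, 66.6]
eef_rot: [0.0, 0.997, 0.074, 0.001]
ft_force: [-0.5, -2.4, 4.5]
finger_gap: 11.5
t 15.2 holder [ 1.2 84.5 66.6] yawx-holder 20.47 zaxis [ 0.002 -0.    -1.   ] F [-0.5 -2.4  4.5] T [-0.6  -0.14 -0.03] gap 11.5 q7 -0.27
```

View pics/side6.png

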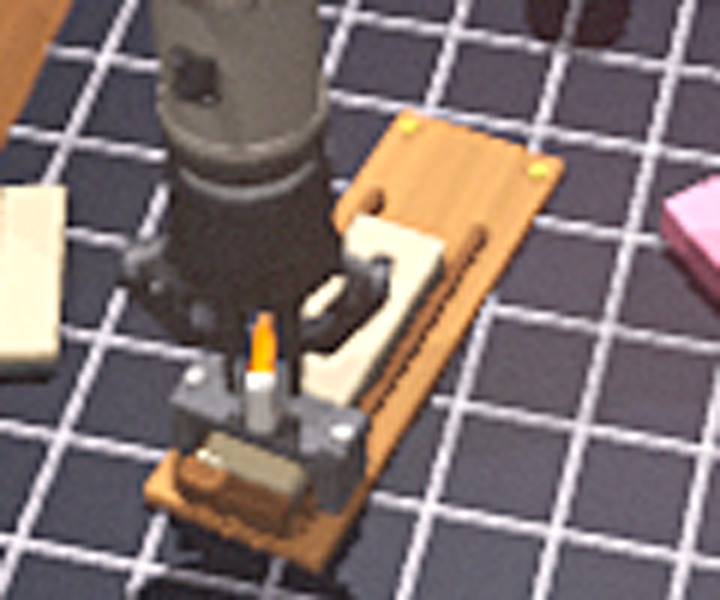

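The wing follows, with its white end at (262,378) pointing toward the stop and about 20° still to go. From here I take small steps and watch the moment about z.

```bash
python3 -m crank '[{"travel":[0,0,0],"rot":[0,0,0.06],"jaw":0},{"travel":[0,0,0],"rot":[0,0,0.06],"jaw":0},{"travel":[0,0,0],"rot":[0,0,0.06],"jaw":0},{"travel":[0,0,0],"rot":[0,0,0.06],"jaw":0},{"travel":[0,0,0],"rot":[0,0,0.0],"jaw":0}]'
cat > rt.py <<'E'
from h import *
rep()
E
python3 rt.py
python3 -m crank '[{"travel":[0,0,0],"rot":[0,0,0.05],"jaw":0},{"travel":[0,0,0],"rot":[0,0,0.0],"jaw":0}]'; python3 rt.py
```

```text
t: 15.88
tcp_pos: [587.5, 65.4, 66.6]
eef_rot: [0.0, 0.999, -0.046, 0.001]
ft_force: [1.0, -3.0, 4.7]
finger_gap: 11.5
t 15.88 holder [ 1.4 84.5 66.6] yawx-holder 6.75 zaxis [ 0.002 -0.    -1.   ] F [ 1.  -3.   4.7] T [-0.7  -0.34 -0.04] gap 11.5 q7 -0.48
t: 16.12
tcp_pos: [587.5, 65.4, 66.6]
eef_rot: [0.0, 0.997, -0.071, 0.001]
ft_force: [2.1, -4.0, 4.4]
finger_gap: 11.5
t 16.12 holder [ 1.4 84.5 66.6] yawx-holder 3.91 zaxis [ 0.002 -0.    -1.   ] F [ 2.1 -4.   4.4] T [-0.71 -0.41 -0.05] gap 11.5 q7 -0.52
```

```bash
python3 -m crank '[{"travel":[0,0,0],"rot":[0,0,0.04],"jaw":0},{"travel":[0,0,0],"rot":[0,0,0.0],"jaw":0}]'; python3 rt.py
```

```text
t: 16.38
tcp_pos: [587.5, 65.5, 66.6]
eef_rot: [0.0, 0.996, -0.091, 0.001]
ft_force: [3.2, -4.0, 4.1]
finger_gap: 11.7
t 16.38 holder [ 1.3 84.5 66.6] yawx-holder 1.53 zaxis [ 0.002 -0.    -1.   ] F [ 3.2 -4.   4.1] T [-0.86 -0.69 -0.02] gap 11.7 q7 -0.56
```

```bash
python3 -m crank '[{"travel":[0,0,0],"rot":[0,0,0.04],"jaw":0},{"travel":[0,0,0],"rot":[0,0,0.0],"jaw":0}]'; python3 rt.py;  python3 -m crank '[{"travel":[0,0,0],"rot":[0,0,0.03],"jaw":0},{"travel":[0,0,0],"rot":[0,0,0.0],"jaw":0}]'; python3 rt.py
```

```text
t: 16.62
tcp_pos: [587.5, 65.5, 66.6]
eef_rot: [0.0, 0.994, -0.111, 0.001]
ft_force: [3.9, -3.6, 5.5]
finger_gap: 11.8
t 16.62 holder [ 1.4 84.5 66.6] yawx-holder -0.72 zaxis [ 0.002 -0.    -1.   ] F [ 3.9 -3.6  5.5] T [-0.9 -0.8  0.1] gap 11.8 q7 -0.59
t: 16.88
tcp_pos: [587.6, 65.4, 66.6]
eef_rot: [0.0, 0.992, -0.126, 0.001]
ft_force: [3.2, -3.9, 5.5]
finger_gap: 11.0
t 16.88 holder [ 1.4 84.5 66.6] yawx-holder -2.41 zaxis [ 0.002 -0.001 -1.   ] F [ 3.2 -3.9  5.5] T [-0.92 -0.72  0.16] gap 11.0 q7 -0.62
```

```bash
python3 -m crank '[{"travel":[0,0,0],"rot":[0,0,0.03],"jaw":0},{"travel":[0,0,0],"rot":[0,0,0.0],"jaw":0}]'; python3 rt.py;  python3 -m crank '[{"travel":[0,0,0],"rot":[0,0,0.03],"jaw":0},{"travel":[0,0,0],"rot":[0,0,0.0],"jaw":0}]'; python3 rt.py
```

```text
t: 17.12
tcp_pos: [587.5, 65.4, 66.6]
eef_rot: [0.0, 0.99, -0.14, 0.001]
ft_force: [3.3, -3.7, 5.1]
finger_gap: 11.4
t 17.12 holder [ 1.4 84.5 66.6] yawx-holder -4.12 zaxis [ 0.002 -0.001 -1.   ] F [ 3.3 -3.7  5.1] T [-0.96 -0.77  0.14] gap 11.4 q7 -0.65
t: 17.38
tcp_pos: [587.6, 65.4, 66.6]
eef_rot: [0.0, 0.988, -0.155, 0.001]
ft_force: [3.2, -3.7, 4.5]
finger_gap: 11.0
t 17.38 holder [ 1.4 84.5 66.6] yawx-holder -5.82 zaxis [ 0.002 -0.001 -1.   ] F [ 3.2 -3.7  4.5] T [-0.96 -0.77  0.23] gap 11.0 q7 -0.67
```

```bash
python3 -m crank '[{"travel":[0,0,0],"rot":[0,0,0.03],"jaw":0},{"travel":[0,0,0],"rot":[0,0,0.0],"jaw":0}]'; python3 rt.py;  python3 -m crank '[{"travel":[0,0,0],"rot":[0,0,0.01],"jaw":0}]'; python3 rt.py;python3 -m crank '[{"travel":[0,0,0],"rot":[0,0,0.0],"jaw":0}]'; python3 rt.py
```

```text
t: 17.62
tcp_pos: [587.6, 65.4, 66.6]
eef_rot: [0.0, 0.985, -0.17, 0.001]
ft_force: [3.3, -4.1, 4.6]
finger_gap: 11.3
t 17.62 holder [ 1.4 84.5 66.6] yawx-holder -7.53 zaxis [ 0.002 -0.001 -1.   ] F [ 3.3 -4.1  4.6] T [-0.97 -0.81  0.33] gap 11.3 q7 -0.7
t: 17.75
tcp_pos: [587.6, 65.4, 66.6]
eef_rot: [0.0, 0.985, -0.175, 0.001]
ft_force: [2.7, -3.9, 5.4]
finger_gap: 11.3
t 17.75 holder [ 1.4 84.5 66.6] yawx-holder -8.1 zaxis [ 0.002 -0.001 -1.   ] F [ 2.7 -3.9  5.4] T [-0.92 -0.8   0.3 ] gap 11.3 q7 -0.71
t: 17.88
tcp_pos: [587.6, 65.4, 66.6]
eef_rot: [0.0, 0.985, -0.175, 0.001]
ft_force: [3.5, -3.8, 4.9]
finger_gap: 11.2
t 17.88 holder [ 1.4 84.5 66.6] yawx-holder -8.09 zaxis [ 0.002 -0.001 -1.   ] F [ 3.5 -3.8  4.9] T [-0.89 -0.75  0.36] gap 11.2 q7 -0.71
```

The moment has climbed steadily to about 0.33 N m past yaw ≈ -1°. That puts the squeeze near 0.1 rad: seated, and well below 0.30. Now I back off 98° to yaw 90°.

```bash
python3 -m crank '[{"travel":[0,0,0],"rot":[0,0,-0.12],"jaw":0},{"travel":[0,0,0],"rot":[0,0,-0.12],"jaw":0},{"travel":[0,0,0],"rot":[0,0,-0.12],"jaw":0},{"travel":[0,0,0],"rot":[0,0,-0.12],"jaw":0},{"travel":[0,0,0],"rot":[0,0,-0.12],"jaw":0}]'; python3 rt.py
python3 -m crank '[{"travel":[0,0,0],"rot":[0,0,-0.12],"jaw":0},{"travel":[0,0,0],"rot":[0,0,-0.12],"jaw":0},{"travel":[0,0,0],"rot":[0,0,-0.12],"jaw":0},{"travel":[0,0,0],"rot":[0,0,-0.12],"jaw":0},{"travel":[0,0,0],"rot":[0,0,-0.12],"jaw":0}]'; python3 rt.py
python3 -m crank '[{"travel":[0,0,0],"rot":[0,0,-0.12],"jaw":0},{"travel":[0,0,0],"rot":[0,0,-0.12],"jaw":0},{"travel":[0,0,0],"rot":[0,0,-0.12],"jaw":0},{"travel":[0,0,0],"rot":[0,0,-0.12],"jaw":0},{"travel":[0,0,0],"rot":[0,0,-0.03],"jaw":0}]'
python3 -m crank '[{"travel":[0,0,0],"rot":[0,0,0],"jaw":0},{"travel":[0,0,0],"rot":[0,0,0],"jaw":0},{"travel":[0,0,0],"rot":[0,0,0],"jaw":0},{"travel":[0,0,0],"rot":[0,0,0],"jaw":0}]'; python3 rt.py
python3 -c "
from h import *
import cv2
T=env.grab_frame('side')[:,:,::-1];cv2.imwrite('pics/side7.png',cv2.resize(T[150:250,190:310],None,fx=6,fy=6,interpolation=2))
T=env.grab_frame('top')[:,:,::-1];cv2.imwrite('pics/top7.png',T)"
```

```text
t: 18.5
tcp_pos: [587.3, 65.5, 66.6]
eef_rot: [0.0, 0.992, 0.125, 0.001]
ft_force: [2.0, -3.4, 5.1]
finger_gap: 11.6
t 18.5 holder [ 1.1 84.5 66.6] yawx-holder 26.42 zaxis [ 0.001 -0.    -1.   ] F [ 2.  -3.4  5.1] T [-0.86 -0.66 -0.08] gap 11.6 q7 -0.18
t: 19.12
tcp_pos: [587.1, 65.4, 66.6]
eef_rot: [0.0, 0.911, 0.413, 0.0]
ft_force: [3.9, -3.8, 4.9]
finger_gap: 11.6
t 19.12 holder [ 0.9 84.3 66.6] yawx-holder 60.8 zaxis [ 0.001 -0.001 -1.   ] F [ 3.9 -3.8  4.9] T [-0.84 -0.59  0.02] gap 11.6 q7 0.35
t: 19.75
tcp_pos: [586.9, 65.2, 66.6]
eef_rot: [0.0, 0.778, 0.628, -0.0]
ft_force: [3.1, -3.2, 6.3]
finger_gap: 11.4
t: 20.25
tcp_pos: [586.9, 65.2, 66.6]
eef_rot: [0.0, 0.778, 0.628, -0.0]
ft_force: [2.0, -4.9, 5.9]
finger_gap: 11.3
t 20.25 holder [ 0.8 84.1 66.6] yawx-holder 89.81 zaxis [ 0.    -0.001 -1.   ] F [ 2.  -4.9  5.9] T [-0.93 -0.52  0.03] gap 11.3 q7 0.79
```

View pics/side7.png

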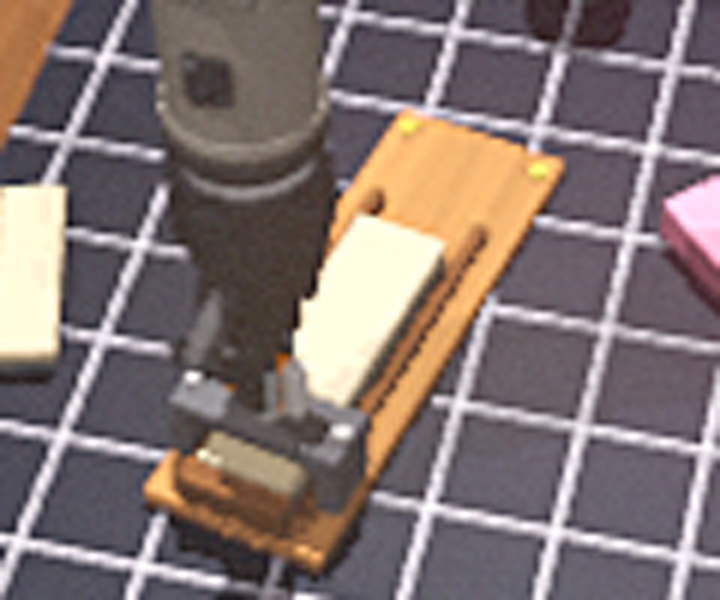

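View pics/top7.png

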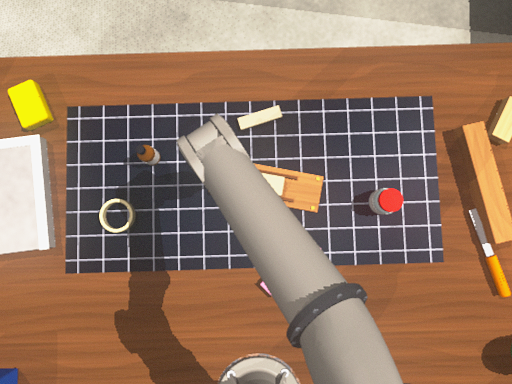

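The side view shows the stone home and the wing across the holder between the fingers, with orange at (235,390) and (285,370). In the top view the bottle (148,154), tape (117,216) and jar (388,201) are where they were. I'm handing in.

```bash
python3 -c "
from h import *
print(np.abs(env.read_state()['joint_vel']).max());env.sign_off()"
```

```text
0.0012296377308219338
the job is handed in; nothing more can be done
```

The job is handed in. The stone is home against the end stop, and the gripper is still holding the thumbscrew a quarter turn back from seated. No verdict was reported, so this rests on my own checks:

- **Stone:** I pushed it about 54 mm with closed fingers. It slid with 3–4 N, then stopped dead as the force rose to about 11 N (limit 60 N). It stopped about 1 mm before my camera estimate, which is within measuring error. The pictures show its end under the bridge against the stop.
- **Seating:** I turned the wing about 135° clockwise in one grip. The turning moment rose from about zero to roughly 0.33 N m, a squeeze of about 0.1 rad (seated above 0.02, overtightened above 0.30). The individual moment readings were noisy, but the climb was clear.
- **Back-off and grip:** I then turned it back 98°, so the wing stands across the holder (tool at 89.8° to it). The fingers stopped on the wing at an 11 mm gap with a 40 N grip setting. The gap reads about 1 mm under the wing's 12 mm thickness. The last view shows the wing across the holder, but the fingers hid its white end, so its direction comes from the tool angle.
- **Bystanders:** the tape, jar and bottle are where they were. The run took about 20 s.

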